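# Lock the board clamp with the T-key

## Task

Take the red-handled T-key out of the wooden block and lower it upright into the collar of the board fixture. Turn it under light pressure (never hard: the spindle is delicate) until its tongue drops into the hidden slot, lower it fully home with its flange on the rim, and only then turn it clockwise until the yellow clamp arm is against its stop over the green board. Leave the key standing home in the collar and let go; move the arm only with the key, keep the fingers off the fixture, and leave the board and the other things where they are.

Things in the scene. Friction and masses are not known exactly. Their poses are not given: they have to be found in the camera images.
- key: (mm) T-key standing upright in the wooden block, 84 tall; origin: centre of its lower tip, z up along the key. From the tip up: flat steel tongue 30 (key x) by 6 (key y), 10 tall; round shank 34 across, from 10 to 30; flange 50 across, from 30 to 36; neck 16 across; then the red handle. 0.14 to 0.26 kg. Looks the same after a half turn
- key_grip (a point): (mm) middle of the key's red handle bar, 72 above the tip; the bar is 54 long (key x, parallel to the tongue), 16 thick (key y), from 56 to 84 above the tip. Grip it across its 16. Axes as the key
- key_flange (a point): (mm) point on the key's axis at the underside of its flange, 30 above the tip; axes as the key
- block: (mm) fixed wooden tool block 70 x 130 x 40 (x, y, z); origin: centre of its underside. Two blind holes 42 across at y = +36 (the T-key, hanging with its flange on the block's top, its tip 10 above the table) and at y = -36 (the adapter)
- fixture: (mm) fixed board fixture: aluminium base plate 150 x 210 x 12 (x, y, z), origin: centre of its underside. A dark steel collar 52 across stands at y = +60, its rim 80 above the table; the green board lies at y = -45
- socket (a point): (mm) centre of the collar's open mouth at rim height, 80 above the table; z up, axes as the fixture. Bore 37 across. The key is home when its flange lies on this rim (its tip then 30 below it). Pushing the key on the fixture with more than 18 N before it is home does damage
- spindle_rest (a point): (mm) inside the bore, 21 below the rim: centre of the spindle's brass top at rest, with a straight slot right across it, 10 wide, 12 deep, for the tongue (fits within about 0.13 rad if centred, less if not). A slip clutch leaves the slot's direction unmeasured: up to 0.8 rad either way from parallel to the yellow arm. The axes here are the fixture's, not the slot's
- stop (a point): (mm) point over the board where the arm's black rubber tip comes to rest, 83 from the collar's axis along the fixture's -y, 38 above the table. The arm is 92 long from the collar's axis and 16 wide, and lies 28 to 38 above the table, below the collar
- clamp (a joint): angle of the yellow swing-clamp arm, rad: 0 open, 1.2 on its stop; grows clockwise seen from above. At 1.2 it points along the fixture's -y, at 0 it is 1.2 rad counter-clockwise from there. Starts at 0 to 0.2, stays where left. About 0.12 N m on the seated key turns it; the clutch slips at about 0.5 N m, so slight over-turning at the stop does no harm
- spindle_low (a point): (mm) the same point with the spindle pressed down on its stop, 26 below the rim. The spindle is sprung: it starts to yield at about 2.4 N and is on its stop at about 5.4 N. With the tongue on top of it the flange stays 9 to 4 above the rim; when the tongue meets the slot, the spindle springs up round it, the push dies away and the key can go down home
- board: (mm) the green circuit board lying in the fixture, 90 x 90 x 4; origin centre of its underside. It stays there
- adapter: (mm) round aluminium adapter, 50 across, standing in the block's other hole, its top 52 above the table, no use here; origin centre of its underside
- white_tape: (mm) white tape roll, 100 across, 48 tall; origin centre of its underside
- grey_tape: (mm) grey tape roll, 90 across, 40 tall; origin centre of its underside
- spool: (mm) small black spool with a copper-coloured core, 60 across, 46 tall; origin centre of its underside
- marker: (mm) black and yellow marker pen lying flat, 110 long, 16 tall; origin centre of its underside
- screwdriver: (mm) blue screwdriver lying flat
- pliers: (mm) blue-handled pliers lying flat, 135 long, 12 tall
- gearmotor: (mm) small bare gearmotor lying on its side, 120 x 42 x 42

How it is judged:
By the outcome, as a careful person would: the job done as asked, in the order asked, and still so for the second after the job is handed in, with the robot touching nothing.
It also fails if it takes over 72 s, if anything falls off the work surface, if the arm or the gripper's body presses on something with over 40 N, if the wrist force passes 120 N, or if a joint passes its speed limit or range.

## Robot

A 7-joint arm with a two-finger parallel gripper is mounted at the origin on the work surface. World frame = base frame: x ahead of the robot, y to its left, z up, the work surface at z = 0. Lengths are in m, angles in rad, forces in N, time in s.
With the tool pointing down it reaches from about 0.4 to 0.85 m from the base axis. Payload 4.5 kg.
Tool frame: the origin (TCP) lies on the centre line of the jaws, within the pads' length; the fingertips stand 25 mm ahead of it and the grasp point (between the pads) lies 6 mm ahead of it; z points along the fingers, y is the direction in which the jaws open and shut (so a half turn about z gives the same grasp; the last joint's range is limited). The gripper opens to 88 mm and grips with 3 to 60 N. Pads are 18 mm wide; open, the fingers measure 123 mm over their backs; the gripper's body (75 mm by 187 mm) begins 45 mm behind the grasp point.
Start: joints at [1.257, 0.689, -0.195, 1.565, 0.157, 0.902, -0.215], TCP at [0.213, -0.588, 0.264] pointing down, gripper open.
Joint ranges: [-3.01, 3.01], [-0.46, 2.08], [-1.47, 1.51], [0.13, 2.56], [-1, 4.14], [0.04, 2.09], [-2.66, 2.66]. Speed limits (rad/s): [2.57, 2.57, 3.14, 3.14, 3.14, 3.14, 3.14].

## Interface

Orientations are given as a unit quaternion [x, y, z, w].
In Python, from plant import r, eyes gives the robot as it stands.
- The arm moves only by the tool servo_tool, never from a script. Its argument "deltas" is a list of rows, each an object of numbers: "dx", "dy", "dz": the shift along the tool's x, y, z in units of 60 mm (1.0 is 60 mm); "ax", "ay", "az": the turn, a rotation vector about the tool's x, y, z in units of 6 degrees (1.0 is 6 degrees); "hand": the finger opening in mm, from 0 to 88.1. A call has 1 to 10 rows; each row is the pose to reach, as a shift and turn from the pose commanded when the call began, along the tool's axes at that moment; what a row does not reach only later rows make up. A row lasts 1/8 s, in which the tool goes at most 62.5 mm and 10.7 degrees, less where a joint would pass 70% of its speed; a pose out of reach is approached as far as the arm can. A call with a gripper value outside its range is refused whole. The fingers move at their own pace and stop on an object; "newtons" is the grip in N (left out, the last holds). Time passes only in rows, so rows that repeat a pose let the fingers close. It gives the time, the measured TCP pose, the force and the opening at its end, in the units of the state.
- r.get_state(): the state, without advancing time (a new reading comes with each control period).
- eyes.snapshot(name): name is "scene" or "top" or "wrist"; returns (picture, depth): 400x640x3 uint8, red, green, blue; 400x640 float32, m along the optical axis (not along the pixel's ray), 0 where there is no reading.
- eyes.camera_model(name): a dict with "fx", "fy", "cx", "cy" (pixels), "k1" (the pictures are not rectified: a ray, as slopes to the right and down, at radius r is drawn at 1 + k1 r^2 times it, then the intrinsics apply), "pose" (4x4, takes a point from camera to world coordinates). Camera axes: x right, y up, looking along -z (the intrinsics and any distortion apply to the point x, -y, -z); pixel columns grow to the right and rows downward; lengths in m; the calibration is good to about 2 mm. A picture is of the moment at which its call begins: read the wrist's pose just before it. camera_model takes no time and is no camera call; for the wrist camera it gives the pose at the moment of the call.
- r.finish_job(): hands the job in, once; it reports no verdict.
The state is a dict: "clock": time; "q": joint angles; "qd": joint speeds; "joint_torque": joint torques, N m; "tool_pos": TCP position; "eef_rot": TCP orientation; "contact_force": force on the tool from outside, world axes, zero at the start; "moment": the same for the moment, N m; "opening": opening from 0.0 (shut) to 1.0 (fully open).
Only numpy, scipy, OpenCV 4.12 (cv2) and the standard library are available. Lean on these libraries where they do the work, as an engineer would, in place of code of your own. Each camera call takes 0.05 s, during which the arm holds its last target.

## Working session

There is one attempt and no reset: what is moved stays moved. The work goes in short steps, Python scripts to look and compute and a tool call to move; the robot and the scene stay as the last step left them, time stands still between calls to the robot, and variables do not carry over. Pictures are saved under pics/ and viewed, and the job is handed in when it is done.

Besides the shell and the picture viewer there is one more tool, called after ">>>" as name([rows], argument=value, ...), one row to a line, values as JSON. servo_tool: Moves the arm, as the interface text tells. Its arguments: {"type":"object","properties":{"deltas":{"type":"array","items":{"type":"object","properties":{"dx":{"type":"number"},"dy":{"type":"number"},"dz":{"type":"number"},"ax":{"type":"number"},"ay":{"type":"number"},"az":{"type":"number"},"hand":{"type":"number"}}}},"newtons":{"type":"number"}},"required":["deltas"]}

```bash
ls; mkdir -p pics
cat > h.py <<'E'
import numpy as np, cv2
from plant import r, eyes
def snap(n,f):
    m=eyes.camera_model(n); p,d=eyes.snapshot(n)
    cv2.imwrite(f'pics/{f}.png',p[:,:,::-1]); np.savez(f'pics/{f}.npz',p=p,d=d,pose=m['pose'],k=[m['fx'],m['fy'],m['cx'],m['cy'],m['k1']])
def ray(z,u,v):
    fx,fy,cx,cy,k1=z['k']; a=np.array([(u-cx)/fx,(v-cy)/fy]); b=a.copy()
    for _ in range(20): b=a/(1+k1*(b@b))
    return np.array([b[0],-b[1],-1.])
def atz(z,u,v,h):
    T=z['pose']; d=T[:3,:3]@ray(z,u,v); o=T[:3,3]; return o+d*(h-o[2])/d[2]
def atd(z,u,v):
    T=z['pose']; return T[:3,3]+T[:3,:3]@ray(z,u,v)*z['d'][int(v),int(u)]
def proj(z,P):
    T=z['pose']; c=T[:3,:3].T@(np.array(P)-T[:3,3]); s=np.array([c[0]/-c[2],-c[1]/-c[2]]); s=s*(1+z['k'][4]*(s@s)); return z['k'][:2]*s+z['k'][2:4]
def load(f): return np.load(f'pics/{f}.npz')
E
python3 - <<'E'
from h import *
snap('top','top0');snap('scene','scene0')
s=r.get_state();print(s)
for n in('top','scene','wrist'):print(eyes.camera_model(n))
E
```

```text
pics
{'clock': 0.1, 'q': array([ 1.25680167,  0.68989811, -0.1944853 ,  1.56621694,  0.15727943,
        0.90248773, -0.21509455]), 'qd': array([ 1.50207690e-03, -1.34045555e-03, -4.79087691e-04, -3.18975481e-03,
       -9.04412612e-04, -9.08842848e-05,  6.23735754e-04]), 'joint_torque': array([-4.57604678e-03, -5.28506970e+01, -1.27167564e+00, -1.53838277e+01,
       -5.24763926e-02,  1.96380155e-03,  7.44197996e-05]), 'tool_pos': array([ 0.21279065, -0.58711454,  0.26299671]), 'eef_rot': array([ 9.84914199e-01,  1.73041503e-01, -2.00317846e-04, -7.87056230e-04]), 'contact_force': array([ 0.27500262, -0.12885486, -0.30682205]), 'moment': array([-0.04846113,  0.00786116,  0.02005743]), 'opening': 0.9996380003109815}
{'fx': 407.9392507984133, 'fy': 407.9392507984133, 'cx': 315.6899334533409, 'cy': 197.02806919475626, 'k1': -0.005445165668508598, 'pose': array([[-0.00850205,  0.99399743, -0.10907256,  0.48979605],
       [-0.99995185, -0.00898576, -0.00394402, -0.01326002],
       [-0.00490044,  0.10903377,  0.99402597,  1.09773742],
       [ 0.        ,  0.        ,  0.        ,  1.        ]])}
{'fx': 379.5326161050274, 'fy': 379.5326161050274, 'cx': 322.9416162469608, 'cy': 188.10690560566022, 'k1': -0.07160273733803199, 'pose': array([[-0.79088398, -0.40458301,  0.45914607,  1.14854027],
       [ 0.61189777, -0.51159786,  0.60319876,  0.70810599],
       [-0.00914582,  0.7580107 ,  0.652178  ,  0.8910736 ],
       [ 0.        ,  0.        ,  0.        ,  1.        ]])}
{'fx': 336.11561629740623, 'fy': 336.11561629740623, 'cx': 323.47414724131977, 'cy': 197.78767610121037, 'k1': -0.06575654448640984, 'pose': array([[ 0.34090416,  0.90806086,  0.24333069,  0.27595628],
       [-0.94009268,  0.33015952,  0.08497313, -0.56574665],
       [-0.00317717, -0.25772109,  0.96621413,  0.38322702],
       [ 0.        ,  0.        ,  0.        ,  1.        ]])}
```

View pics/top0.png

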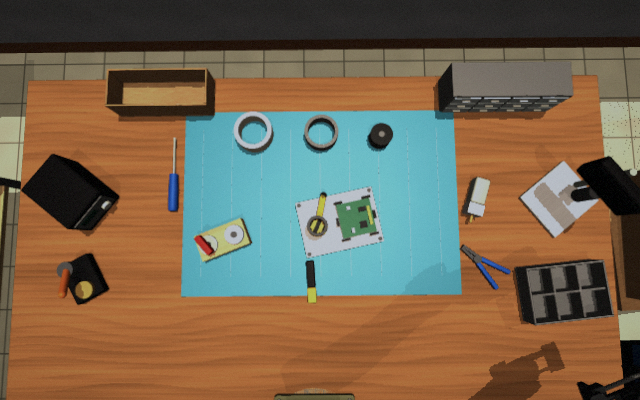

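View pics/scene0.png

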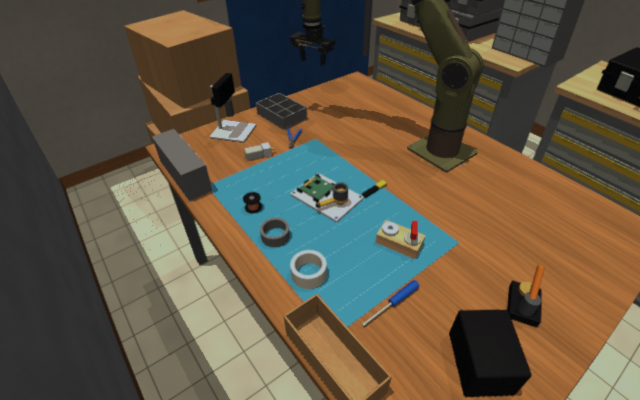

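The top view shows the key at about (205,244), the fixture collar at about (317,226), the arm pointing up to about (322,197), and the board at (357,217). I'll enlarge these areas.

Run:
```python
from h import *
z=load('top0');p=z['p'][:,:,::-1]
cv2.imwrite('pics/cA.png',cv2.resize(p[205:275,180:260],None,fx=8,fy=8,interpolation=cv2.INTER_CUBIC))
cv2.imwrite('pics/cB.png',cv2.resize(p[180:265,285:390],None,fx=7,fy=7,interpolation=cv2.INTER_CUBIC))
```

```text
(no output)
```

View pics/cA.png

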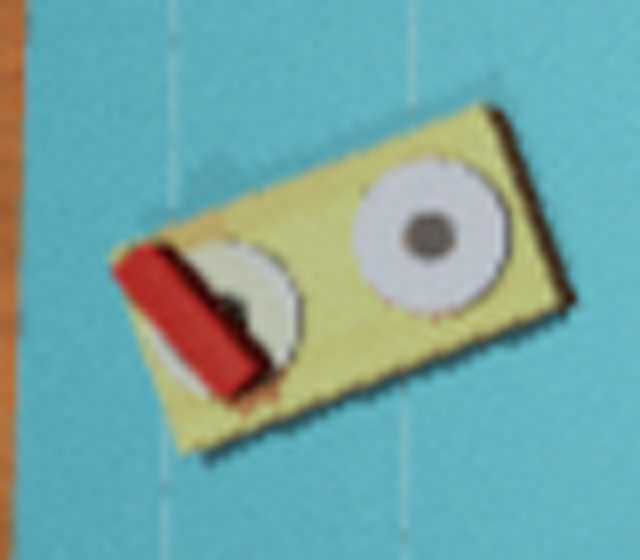

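View pics/cB.png

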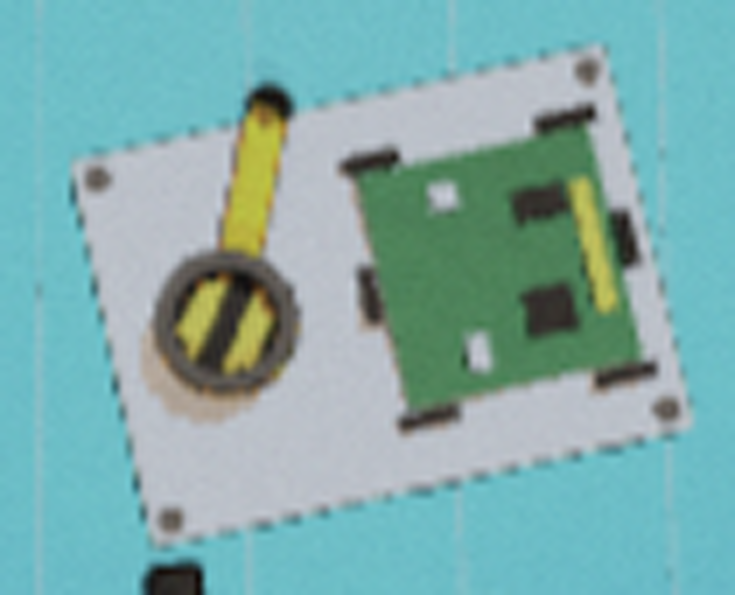

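Run:
```python
from h import *
z=load('top0')
A=lambda u,v,h:atz(z,180+(u+.5)/8-.5,205+(v+.5)/8-.5,h)
B=lambda u,v,h:atz(z,285+(u+.5)/7-.5,180+(v+.5)/7-.5,h)
c=[A(*q,.094) for q in((115,268),(162,243),(268,362),(225,400))]
print('bar',np.round(c,4).tolist(),np.mean(c,0)); 
d=(c[2]+c[3]-c[0]-c[1])/2;print('len',np.linalg.norm(d),'yaw',np.arctan2(d[1],d[0]), np.linalg.norm(c[1]-c[0]))
b=[A(*q,.040) for q in((113,250),(490,105),(570,300),(185,453))]
print('block',np.mean(b,0),[np.linalg.norm(b[i]-b[i-1]) for i in range(4)]);d=b[0]+b[3]-b[1]-b[2];print('block y dir',np.arctan2(d[1],d[0]))
u=d/np.linalg.norm(d);print('key from block',np.mean(b,0)+.036*u)
f=[B(*q,.012) for q in((75,160),(603,45),(690,432),(155,545))]
print('fix',np.mean(f,0),[np.linalg.norm(f[i]-f[i-1]) for i in range(4)]);d=f[0]+f[3]-f[1]-f[2];a=np.arctan2(d[1],d[0]);print('fix y dir',a,'yaw',a-np.pi/2)
u=d/np.linalg.norm(d);s=np.mean(f,0)+.06*u;print('socket from fix',s)
print('collar rim',B(227,321,.08), 'diam',np.linalg.norm(B(155,321,.08)-B(299,321,.08)))
t=B(268,103,.038);print('tip',t); 
d=t-s;print('arm dir',np.arctan2(d[1],d[0]))
p,q=B(214,367,.055),B(239,280,.055);d=q-p;print('slot',p,q,np.arctan2(d[1],d[0]))
T=eyes.camera_model('top')
```

```text
bar [[0.5014, 0.2903, 0.094], [0.5089, 0.276, 0.094], [0.4724, 0.2427, 0.094], [0.461, 0.2556, 0.094]] [0.48590881 0.26614795 0.094     ]
len 0.05127599529332494 yaw -2.418335497008691 0.0161334375038107
block [0.49865259 0.23378797 0.04      ] [np.float64(0.06965350433026539), np.float64(0.1298925212435861), np.float64(0.06849812268624456), np.float64(0.13230327008618264)]
block y dir 1.9361908688402838
key from block [0.48578915 0.26741135 0.04      ]
fix [ 0.54271885 -0.07035164  0.012     ] [np.float64(0.14886203584163862), np.float64(0.20702609684744108), np.float64(0.15069101996227743), np.float64(0.20640907167599298)]
fix y dir 1.7730235132199086 yaw 0.20222718642501203
socket from fix [ 0.53066775 -0.01157434  0.012     ]
collar rim [ 0.53027852 -0.01187992  0.08      ] diam 0.051239821542414424
tip [ 0.61312386 -0.02785906  0.038     ]
arm dir -0.19498642224616866
slot [ 0.5145994  -0.00696697  0.055     ] [ 0.54618103 -0.01635971  0.055     ] -0.2890802963249943
```

```bash
cat >> h.py <<'E'
from scipy.spatial.transform import Rotation as Ro
def st():
    s=r.get_state(); R=Ro.from_quat(s['eef_rot']).as_matrix(); yaw=np.arctan2(R[1,0],R[0,0])
    print('t %.2f pos %s yaw %.4f zax %s F %s M %s op %.1f q %s'%(s['clock'],np.round(s['tool_pos'],4),yaw,np.round(R[:,2],4),np.round(s['contact_force'],2),np.round(s['moment'],3),s['opening']*88.1,np.round(s['q'],2)))
    return s,R,yaw
def go(x,y,z,yaw,turns=0):
    s,R,y0=st(); d=R.T@(np.array([x,y,z])-s['tool_pos'])/.06
    dy=(yaw-y0+np.pi)%(2*np.pi)-np.pi+turns*2*np.pi
    W=Ro.from_euler('z',y0+dy)*Ro.from_euler('x',np.pi)   # desired
    rv=(Ro.from_matrix(R).inv()*W).as_rotvec()/np.radians(6)
    print('d',np.round(d,3),'rv',np.round(rv,3),'az for big turn',-dy/np.radians(6))
E
python3 - <<'E'
from h import *
go(.53,-.012,.26,.348)
E
```

```text
t 0.10 pos [ 0.2128 -0.5871  0.263 ] yaw 0.3478 zax [-7.0e-04  1.5e-03 -1.0e+00] F [ 0.28 -0.13 -0.31] M [-0.048  0.008  0.02 ] op 88.1 q [ 1.26  0.69 -0.19  1.57  0.16  0.9  -0.22]
d [ 8.237 -7.209  0.061] rv [-0.015  0.001 -0.002] az for big turn -0.0015845614999744405
```

>>> servo_tool([
  {"dx":0.4,"dy":-0.35,"az":-0.5},
  {"dx":1.1,"dy":-0.96,"az":-1.5},
  {"dx":1.85,"dy":-1.62,"az":-2.7},
  {"dx":2.6,"dy":-2.28,"az":-4},
  {"dx":3.35,"dy":-2.93,"az":-5.3},
  {"dx":4.1,"dy":-3.6,"az":-6.6},
  {"dx":4.85,"dy":-4.25,"az":-8},
  {"dx":5.6,"dy":-4.9,"az":-9.4},
  {"dx":6.35,"dy":-5.55,"az":-10.8},
  {"dx":7.1,"dy":-6.2,"az":-12},
])

```text
schema error: expected keys dx, dy, dz, ax, ay, az, hand
```

Run:
```python
from h import *
go(.53,-.012,.26,1.9)
```

```text
t 0.10 pos [ 0.2128 -0.5871  0.263 ] yaw 0.3478 zax [-7.0e-04  1.5e-03 -1.0e+00] F [ 0.28 -0.13 -0.31] M [-0.048  0.008  0.02 ] op 88.1 q [ 1.26  0.69 -0.19  1.57  0.16  0.9  -0.22]
d [ 8.237 -7.209  0.061] rv [-1.3000e-02 -1.1000e-02 -1.4822e+01] az for big turn -14.822092862217268
```

All the keys are required in every row.

>>> servo_tool([
  {"dx":0.4,"dy":-0.35,"dz":0,"ax":0,"ay":0,"az":-0.5,"hand":88},
  {"dx":1.1,"dy":-0.96,"dz":0,"ax":0,"ay":0,"az":-1.5,"hand":88},
  {"dx":1.85,"dy":-1.62,"dz":0,"ax":0,"ay":0,"az":-2.7,"hand":88},
  {"dx":2.6,"dy":-2.28,"dz":0,"ax":0,"ay":0,"az":-4,"hand":88},
  {"dx":3.35,"dy":-2.93,"dz":0,"ax":0,"ay":0,"az":-5.3,"hand":88},
  {"dx":4.1,"dy":-3.6,"dz":0,"ax":0,"ay":0,"az":-6.6,"hand":88},
  {"dx":4.85,"dy":-4.25,"dz":0,"ax":0,"ay":0,"az":-8,"hand":88},
  {"dx":5.6,"dy":-4.9,"dz":0,"ax":0,"ay":0,"az":-9.4,"hand":88},
  {"dx":6.35,"dy":-5.55,"dz":0,"ax":0,"ay":0,"az":-10.8,"hand":88},
  {"dx":7.1,"dy":-6.2,"dz":0,"ax":0,"ay":0,"az":-12,"hand":88},
])

```text
clock: 1.35
tool_pos: [0.4873, -0.0911, 0.2636]
eef_rot: [0.694, 0.72, -0.0, -0.0]
contact_force: [1.3, -0.7, 0.6]
opening: 0.999
```

Run:
```python
from h import *
go(.53,-.012,.26,1.9)
```

```text
t 1.35 pos [ 0.4873 -0.0911  0.2636] yaw 1.6085 zax [-3.e-04 -3.e-04 -1.e+00] F [ 1.29 -0.65  0.59] M [-0.087 -0.152  0.025] op 88.1 q [ 0.42  0.56 -0.52  1.94  0.4   0.75 -0.29]
d [1.291 0.761 0.059] rv [-3.000e-03  2.000e-03 -2.784e+00] az for big turn -2.7836805876910806
```

>>> servo_tool([
  {"dx":0.6,"dy":0.35,"dz":0.03,"ax":0,"ay":0,"az":-1.3,"hand":88},
  {"dx":1.1,"dy":0.65,"dz":0.06,"ax":0,"ay":0,"az":-2.4,"hand":88},
  {"dx":1.25,"dy":0.75,"dz":0.06,"ax":0,"ay":0,"az":-2.8,"hand":88},
  {"dx":1.25,"dy":0.75,"dz":0.06,"ax":0,"ay":0,"az":-2.8,"hand":88},
  {"dx":1.25,"dy":0.75,"dz":0.06,"ax":0,"ay":0,"az":-2.8,"hand":88},
])

```text
clock: 1.98
tool_pos: [0.5284, -0.0183, 0.2599]
eef_rot: [0.584, 0.812, -0.001, 0.0]
contact_force: [0.3, -0.9, -0.4]
opening: 0.998
```

Run:
```python
from h import *
go(.486,.2668,.16,.723+np.pi)
snap('wrist','w0'); z=load('w0')
p=z['p'][:,:,::-1]
c=proj(z,[.530,-.012,.08]);print(c)
u,v=int(c[0]),int(c[1]);u0,v0=max(u-60,0),max(v-60,0);print(u0,v0)
cv2.imwrite('pics/w0c.png',cv2.resize(p[v0:v0+120,u0:u0+120],None,fx=5,fy=5,interpolation=cv2.INTER_CUBIC))
```

```text
t 1.98 pos [ 0.5284 -0.0183  0.2599] yaw 1.8941 zax [-0.0012 -0.0017 -1.    ] F [ 0.32 -0.92 -0.36] M [-0.059 -0.044  0.016] op 87.9 q [ 0.3   0.62 -0.58  1.85  0.45  0.82 -0.19]
d [4.731 0.842 1.658] rv [-2.2000e-02 -8.0000e-03 -1.8817e+01] az for big turn -18.816915447342094
[326.8510822  175.99702481]
266 115
```

View pics/w0.png

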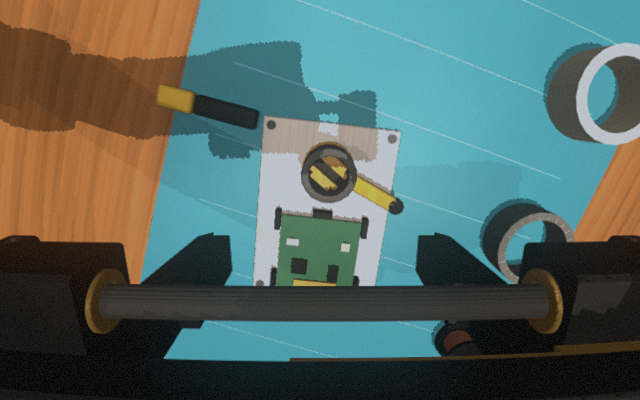

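View pics/w0c.png

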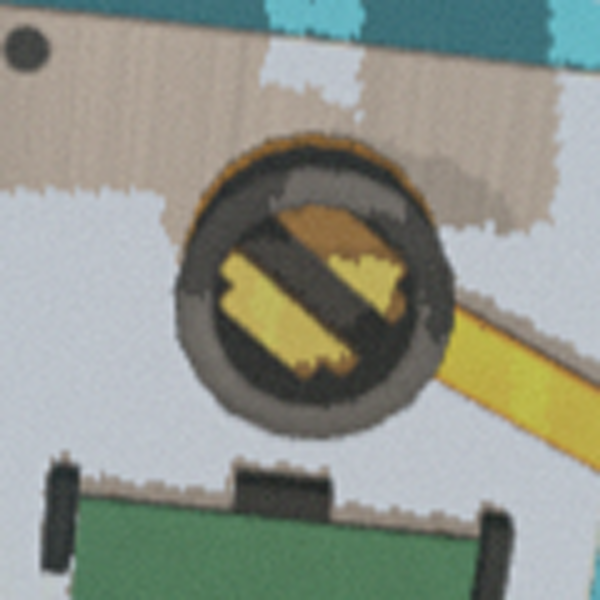

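Run:
```python
from h import *
z=load('w0')
W=lambda u,v,h:atz(z,266+(u+.5)/5-.5,115+(v+.5)/5-.5,h)
print('rim c',W(315,293,.08),'diam',np.linalg.norm(W(177,293,.08)-W(453,293,.08)),'vert',np.linalg.norm(W(315,150,.08)-W(315,437,.08)))
for p,q in(((235,252),(352,357)),((280,220),(382,320))):
    a,b=W(*p,.059),W(*q,.059);d=b-a;print(a,b,np.arctan2(d[1],d[0]),np.arctan2(-d[1],-d[0]))
a,b=W(455,320,.038),W(600,390,.038);c,d=W(440,375,.038),W(600,468,.038)
for m,n in((a,b),(c,d)):e=n-m;print('arm',np.arctan2(e[1],e[0]))
print('tip',atz(z,397,206,.038))
# depth fit rim/plate
print(atd(z,266+315/5,115+430/5),atd(z,266+200/5,115+300/5))
for (u,v) in((264,115),(400,130)):print('corner',atz(z,u,v,.012))
```

```text
rim c [ 0.53067684 -0.00905068  0.08      ] diam 0.05005862095751725 vert 0.05290861514760851
[ 0.51500819 -0.01002866  0.059     ] [ 0.54317635 -0.02247918  0.059     ] -0.41618686849325875 2.7254057850965347
[ 0.52127308 -0.00138727  0.059     ] [ 0.54630297 -0.01363273  0.059     ] -0.45499728210394613 2.686595371485847
arm -0.12744733274926287
arm -0.20802247540017066
tip [ 0.61405148 -0.02672033  0.038     ]
[ 0.53959415 -0.03410022  0.07840064] [ 0.51175819 -0.01718077  0.07982356]
corner [0.44979138 0.0170619  0.012     ]
corner [0.59358659 0.04865036 0.012     ]
```

Run:
```python
from h import *
from scipy.optimize import least_squares
for f,(u0,u1,v0,v1) in(('w0',(290,370,130,215)),('top0',(295,340,205,245))):
    z=load(f)
    P=np.array([atd(z,u,v) for u in range(u0,u1) for v in range(v0,v1) if z['d'][v,u]>0])
    rim=P[(P[:,2]>.074)&(P[:,2]<.086)]
    print(f,len(rim),rim[:,2].mean())
    g=lambda c:np.maximum(0,np.hypot(rim[:,0]-c[0],rim[:,1]-c[1])-.026)+np.maximum(0,.0185-np.hypot(rim[:,0]-c[0],rim[:,1]-c[1]))
    s=least_squares(g,[.5305,-.0115],loss='soft_l1',f_scale=.0005);c=s.x;print('c',c,'med',np.median(rim,0),(rim.max(0)+rim.min(0))/2)
    rr=np.hypot(P[:,0]-c[0],P[:,1]-c[1]);I=P[rr<.017]
    print(np.histogram(I[:,2],bins=np.arange(.03,.09,.004)))
```

```text
w0 1250 0.07871096904435769
c [ 0.53138982 -0.01114992] med [ 0.53107172 -0.01059423  0.07885085] [ 0.53133631 -0.01119498  0.07770891]
(array([  0,   0,   0, 113, 182,  21, 246, 305,   0,   0,   0,   0,   0,
         0]), array([0.03 , 0.034, 0.038, 0.042, 0.046, 0.05 , 0.054, 0.058, 0.062,
       0.066, 0.07 , 0.074, 0.078, 0.082, 0.086]))
top0 170 0.08022360308520113
c [ 0.52905826 -0.01104351] med [ 0.52902123 -0.01205478  0.08019401] [ 0.52895868 -0.01188656  0.07977483]
(array([ 0,  0,  0, 13, 35, 10,  8, 61, 10,  0,  0,  0,  0,  0]), array([0.03 , 0.034, 0.038, 0.042, 0.046, 0.05 , 0.054, 0.058, 0.062,
       0.066, 0.07 , 0.074, 0.078, 0.082, 0.086]))
```

Run:
```python
from h import *
from scipy.optimize import minimize
z=load('w0')
P=np.array([atd(z,u,v) for u in range(290,370) for v in range(130,215) if z['d'][v,u]>0])
c=np.array([.5312,-.0112]);I=P[np.hypot(*(P[:,:2]-c).T)<.0165]
lo=I[I[:,2]<.052];hi=I[I[:,2]>.052]
m,e,vt=np.linalg.svd(lo[:,:2]-lo[:,:2].mean(0),full_matrices=False);print('lo pca',np.arctan2(*vt[0][::-1]),lo.mean(0),e)
best=[]
for a in np.arange(-1.2,.5,.02):
  n=np.array([-np.sin(a),np.cos(a)])
  for o in np.arange(-.004,.0041,.0005):
    L=np.abs((lo[:,:2]-c)@n-o);H=np.abs((hi[:,:2]-c)@n-o)
    best.append(((np.maximum(0,L-.005)).sum()+np.maximum(0,.005-H).sum(),a,o))
best.sort();print(best[:6])
```

```text
lo pca -0.3677565437000999 [ 0.531324   -0.01199247  0.04642748] [0.15392224 0.06565433]
[(np.float64(0.0952452243917168), np.float64(-0.39999999999999925), np.float64(0.0)), (np.float64(0.0963583899828258), np.float64(-0.41999999999999926), np.float64(0.0)), (np.float64(0.09913973703165883), np.float64(-0.3799999999999992), np.float64(0.0)), (np.float64(0.10206084289974131), np.float64(-0.4399999999999993), np.float64(0.0)), (np.float64(0.10548299199941735), np.float64(-0.3599999999999992), np.float64(0.0)), (np.float64(0.10871891820371554), np.float64(-0.39999999999999925), np.float64(-0.0005))]
```

>>> servo_tool([
  {"dx":0.25,"dy":0.05,"dz":0.1,"ax":0,"ay":0,"az":-1.0,"hand":88},
  {"dx":0.8,"dy":0.15,"dz":0.3,"ax":0,"ay":0,"az":-2.7,"hand":88},
  {"dx":1.4,"dy":0.25,"dz":0.5,"ax":0,"ay":0,"az":-4.6,"hand":88},
  {"dx":2.1,"dy":0.38,"dz":0.7,"ax":0,"ay":0,"az":-6.8,"hand":88},
  {"dx":2.8,"dy":0.5,"dz":0.9,"ax":0,"ay":0,"az":-9.2,"hand":88},
  {"dx":3.4,"dy":0.6,"dz":1.1,"ax":0,"ay":0,"az":-11.6,"hand":88},
  {"dx":3.9,"dy":0.7,"dz":1.2,"ax":0,"ay":0,"az":-14,"hand":88},
  {"dx":4.3,"dy":0.77,"dz":1.3,"ax":0,"ay":0,"az":-16.2,"hand":88},
  {"dx":4.55,"dy":0.82,"dz":1.4,"ax":0,"ay":0,"az":-17.8,"hand":88},
  {"dx":4.65,"dy":0.84,"dz":1.4,"ax":0,"ay":0,"az":-18.8,"hand":88},
])

```text
clock: 3.28
tool_pos: [0.4873, 0.2637, 0.1757]
eef_rot: [-0.269, 0.963, -0.001, -0.0]
contact_force: [-0.0, -0.2, 0.7]
opening: 1.002
```

Run:
```python
from h import *
go(.486,.2668,.12,.723+np.pi)
```

```text
t 3.27 pos [0.4873 0.2637 0.1757] yaw -2.5976 zax [-3.0e-04 -1.2e-03 -1.0e+00] F [-0.03 -0.16  0.69] M [ 0.073 -0.106  0.039] op 88.3 q [-0.07  0.88 -0.93  1.84  0.9   0.91  0.68]
d [-0.009  0.057  0.928] rv [-0.007 -0.009 -1.71 ] az for big turn -1.709549915206986
```

>>> servo_tool([
  {"dx":0,"dy":0,"dz":0,"ax":0,"ay":0,"az":0,"hand":88},
  {"dx":0,"dy":0,"dz":0,"ax":0,"ay":0,"az":0,"hand":88},
  {"dx":0,"dy":0,"dz":0,"ax":0,"ay":0,"az":0,"hand":88},
])

```text
clock: 3.65
tool_pos: [0.4876, 0.2634, 0.1762]
eef_rot: [-0.265, 0.964, -0.0, 0.0]
contact_force: [0.4, 0.5, 0.0]
opening: 0.996
```

Run:
```python
from h import *
go(.486,.2668,.088,.723+np.pi)
snap('wrist','w1'); z=load('w1')
p=z['p'][:,:,::-1]
c=proj(z,[.486,.2668,.094]);print(c)
u,v=int(c[0]),int(c[1]);u0,v0=max(u-70,0),max(v-60,0);print(u0,v0)
cv2.imwrite('pics/w1c.png',cv2.resize(p[v0:v0+120,u0:u0+140],None,fx=5,fy=5,interpolation=cv2.INTER_CUBIC))
```

```text
t 3.65 pos [0.4876 0.2634 0.1762] yaw -2.6056 zax [ 5.e-04 -9.e-04 -1.e+00] F [0.43 0.53 0.04] M [ 0.133 -0.08  -0.005] op 87.7 q [-0.07  0.88 -0.92  1.84  0.9   0.91  0.68]
d [-0.006  0.065  1.47 ] rv [-9.000e-03 -1.000e-03 -1.786e+00] az for big turn -1.7859024075594694
[331.28471065 215.69481084]
261 155
```

View pics/w1c.png

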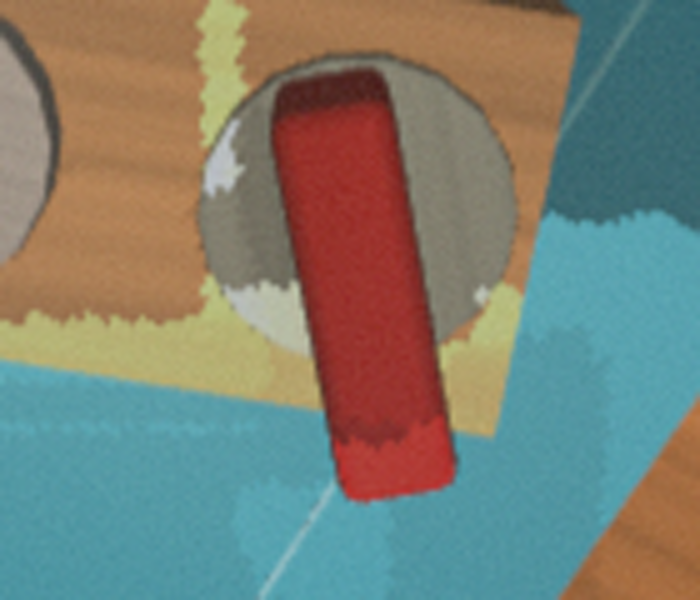

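Run:
```python
from h import *
z=load('w1')
W=lambda u,v,h:atz(z,261+(u+.5)/5-.5,155+(v+.5)/5-.5,h)
c=[W(*q,.094) for q in((273,122),(389,104),(456,484),(344,501))]
print(np.round(c,4),np.mean(c,0));d=c[2]+c[3]-c[0]-c[1];print(np.linalg.norm(d)/2,np.arctan2(d[1],d[0]),np.arctan2(-d[1],-d[0]))
P=np.array([atd(z,u,v) for u in range(300,365) for v in range(165,262)])
t=P[(P[:,2]>.088)&(P[:,2]<.1)];print(len(t),t.mean(0),(t.max(0)+t.min(0))/2);_,_,vt=np.linalg.svd(t[:,:2]-t[:,:2].mean(0),full_matrices=False);print(np.arctan(vt[0][1]/vt[0][0]))
go(.486,.2668,.088,.723+np.pi)
```

```text
[[0.4708 0.2461 0.094 ]
 [0.4616 0.2572 0.094 ]
 [0.5001 0.291  0.094 ]
 [0.5097 0.2796 0.094 ]] [0.48553219 0.26845987 0.094     ]
0.051308597733023875 0.7153006390642291 -2.426292014525564
1972 [0.48455444 0.26763165 0.09283619] [0.48558257 0.26843443 0.09161195]
0.7219255187083637
t 3.70 pos [0.4876 0.2636 0.1762] yaw -2.6049 zax [ 5.e-04 -7.e-04 -1.e+00] F [-0.73  0.25 -0.72] M [ 0.153 -0.061  0.042] op 88.0 q [-0.07  0.88 -0.92  1.84  0.9   0.91  0.68]
d [-0.004  0.062  1.47 ] rv [-0.008  0.    -1.78 ] az for big turn -1.7795155663779094
```

>>> servo_tool([
  {"dx":0,"dy":0.04,"dz":0.2,"ax":0,"ay":0,"az":-0.9,"hand":88},
  {"dx":0,"dy":0.08,"dz":0.6,"ax":0,"ay":0,"az":-1.78,"hand":70},
  {"dx":0,"dy":0.08,"dz":1.0,"ax":0,"ay":0,"az":-1.78,"hand":60},
  {"dx":0,"dy":0.08,"dz":1.3,"ax":0,"ay":0,"az":-1.78,"hand":50},
  {"dx":0,"dy":0.08,"dz":1.45,"ax":0,"ay":0,"az":-1.78,"hand":40},
  {"dx":0,"dy":0.08,"dz":1.47,"ax":0,"ay":0,"az":-1.78,"hand":35},
  {"dx":0,"dy":0.08,"dz":1.47,"ax":0,"ay":0,"az":-1.78,"hand":30},
], newtons=10)

```text
clock: 4.58
tool_pos: [0.4851, 0.2687, 0.0885]
eef_rot: [-0.355, 0.935, 0.0, 0.0]
contact_force: [-0.0, -0.5, -0.5]
opening: 0.347
```

Run:
```python
from h import *
go(.4855,.2678,.088,.72+np.pi)
```

```text
t 4.58 pos [0.4851 0.2687 0.0885] yaw -2.4165 zax [ 8.e-04  6.e-04 -1.e+00] F [-0.04 -0.54 -0.55] M [ 0.146 -0.131 -0.029] op 30.6 q [-0.11  1.01 -0.86  1.88  1.1   0.81  0.7 ]
d [ 0.005 -0.015  0.008] rv [-0.001  0.009  0.048] az for big turn 0.048473959029216036
```

Aligned, so I close on the handle, then lift.

>>> servo_tool([
  {"dx":0,"dy":-0.01,"dz":0,"ax":0,"ay":0,"az":0,"hand":20},
  {"dx":0,"dy":-0.01,"dz":0,"ax":0,"ay":0,"az":0,"hand":14},
  {"dx":0,"dy":-0.01,"dz":0,"ax":0,"ay":0,"az":0,"hand":10},
  {"dx":0,"dy":-0.01,"dz":0,"ax":0,"ay":0,"az":0,"hand":5},
  {"dx":0,"dy":-0.01,"dz":0,"ax":0,"ay":0,"az":0,"hand":5},
], newtons=15)

```text
clock: 5.2
tool_pos: [0.4855, 0.2681, 0.0884]
eef_rot: [-0.355, 0.935, 0.0, 0.0]
contact_force: [-0.0, 0.3, 6.4]
opening: 0.177
```

Run:
```python
from h import *
st()
```

```text
t 5.20 pos [0.4855 0.2681 0.0884] yaw -2.4164 zax [ 8.e-04  4.e-04 -1.e+00] F [-0.    0.29  6.39] M [-0.012 -0.055  0.019] op 15.6 q [-0.11  1.01 -0.86  1.88  1.1   0.81  0.7 ]
```

>>> servo_tool([
  {"dx":0,"dy":0,"dz":0,"ax":0,"ay":0,"az":0,"hand":3},
  {"dx":0,"dy":0,"dz":-0.05,"ax":0,"ay":0,"az":0,"hand":3},
  {"dx":0,"dy":0,"dz":-0.25,"ax":0,"ay":0,"az":0,"hand":3},
  {"dx":0,"dy":0,"dz":-0.6,"ax":0,"ay":0,"az":0,"hand":3},
  {"dx":0,"dy":0,"dz":-1.1,"ax":0,"ay":0,"az":0,"hand":3},
  {"dx":0,"dy":0,"dz":-1.6,"ax":0,"ay":0,"az":0,"hand":3},
  {"dx":0,"dy":0,"dz":-1.9,"ax":0,"ay":0,"az":0,"hand":3},
  {"dx":0,"dy":0,"dz":-2.0,"ax":0,"ay":0,"az":0,"hand":3},
  {"dx":0,"dy":0,"dz":-2.0,"ax":0,"ay":0,"az":0,"hand":3},
], newtons=40)

```text
clock: 6.32
tool_pos: [0.4852, 0.2675, 0.2076]
eef_rot: [-0.355, 0.935, -0.0, -0.0]
contact_force: [-0.6, -1.1, -2.6]
opening: 0.18
```

Run:
```python
from h import *
go(.5305,-.0115,.208,np.pi-.4)
snap('wrist','w2');snap('scene','s2')
```

```text
t 6.33 pos [0.4852 0.2675 0.2076] yaw -2.4165 zax [-2.e-04 -7.e-04 -1.e+00] F [-0.56 -1.12 -2.65] M [ 0.099 -0.084 -0.014] op 15.9 q [-0.04  0.85 -1.    1.82  0.87  0.98  0.88]
d [ 2.52  -3.981 -0.004] rv [-7.0000e-03 -3.0000e-03  1.0744e+01] az for big turn 10.74423524916369
```

View pics/w2.png

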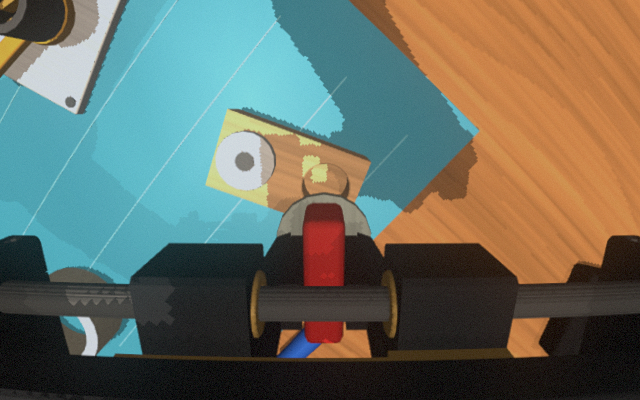

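View pics/s2.png

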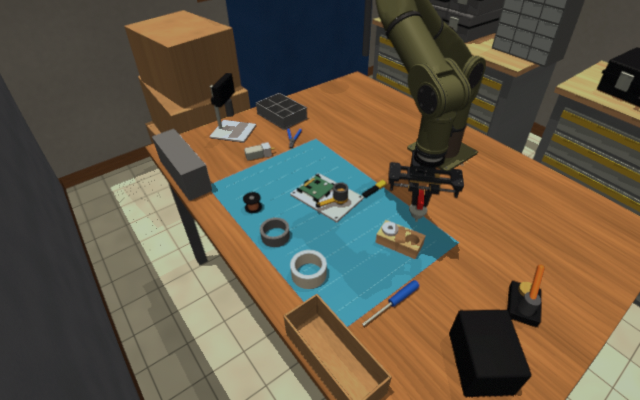

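>>> servo_tool([
  {"dx":0.1,"dy":-0.15,"dz":0,"ax":0,"ay":0,"az":0.5,"hand":3},
  {"dx":0.4,"dy":-0.6,"dz":0,"ax":0,"ay":0,"az":1.7,"hand":3},
  {"dx":0.8,"dy":-1.25,"dz":0,"ax":0,"ay":0,"az":3.3,"hand":3},
  {"dx":1.25,"dy":-1.95,"dz":0,"ax":0,"ay":0,"az":5.2,"hand":3},
  {"dx":1.7,"dy":-2.65,"dz":0,"ax":0,"ay":0,"az":7.1,"hand":3},
  {"dx":2.1,"dy":-3.3,"dz":0,"ax":0,"ay":0,"az":8.8,"hand":3},
  {"dx":2.35,"dy":-3.7,"dz":0,"ax":0,"ay":0,"az":10,"hand":3},
  {"dx":2.5,"dy":-3.94,"dz":0,"ax":0,"ay":0,"az":10.6,"hand":3},
  {"dx":2.52,"dy":-3.98,"dz":0,"ax":0,"ay":0,"az":10.74,"hand":3},
  {"dx":2.52,"dy":-3.98,"dz":0,"ax":0,"ay":0,"az":10.74,"hand":3},
])

```text
clock: 7.68
tool_pos: [0.5304, -0.0098, 0.208]
eef_rot: [0.197, 0.98, 0.001, -0.0]
contact_force: [1.9, 0.6, -1.7]
opening: 0.176
```

>>> servo_tool([
  {"dx":0,"dy":0,"dz":0,"ax":0,"ay":0,"az":0,"hand":3},
  {"dx":0,"dy":0,"dz":0,"ax":0,"ay":0,"az":0,"hand":3},
])

```text
clock: 7.92
tool_pos: [0.5304, -0.0101, 0.208]
eef_rot: [0.197, 0.98, 0.0, -0.0]
contact_force: [1.0, -1.0, -1.6]
opening: 0.177
```

Run:
```python
from h import *
go(.5305,-.0115,.180,np.pi-.4)
snap('wrist','w3')
z=load('w3');p=z['p'][:,:,::-1]
cv2.imwrite('pics/w3c.png',cv2.resize(p[120:360,220:430],None,fx=2.5,fy=2.5,interpolation=cv2.INTER_CUBIC))
```

```text
t 7.92 pos [ 0.5304 -0.0101  0.208 ] yaw 2.7441 zax [ 0.e+00  5.e-04 -1.e+00] F [ 1.01 -0.96 -1.6 ] M [ 0.06  -0.083  0.015] op 15.6 q [ 0.38  0.74 -0.76  1.89  0.71  0.8   0.4 ]
d [-0.01  -0.022  0.466] rv [ 0.004 -0.002  0.024] az for big turn 0.023751790191326394
```

View pics/w3c.png

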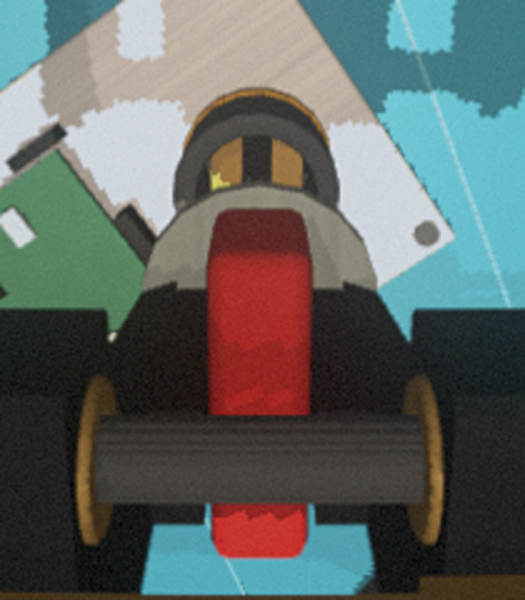

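Run:
```python
from h import *
from scipy.optimize import least_squares
z=load('w3')
P=np.array([list(atd(z,u,v))+[u,v] for u in range(270,380) for v in range(140,250) if z['d'][v,u]>0])
yaw=2.7441;tx=np.array([np.cos(yaw),np.sin(yaw)]);ty=np.array([np.sin(yaw),-np.cos(yaw)])
def fit(S,ro,ri,c0):
    def g(c):
        h=np.hypot(S[:,0]-c[0],S[:,1]-c[1]);return np.maximum(0,h-ro)+np.maximum(0,ri-h)
    # outer boundary: per angular bin max radius == ro
    def g2(c):
        d=S[:,:2]-c;h=np.hypot(*d.T);a=np.digitize(np.arctan2(d[:,1],d[:,0]),np.linspace(-np.pi,np.pi,49))
        return np.array([np.sort(h[a==k])[-2]-ro if (a==k).sum()>6 else 0 for k in range(50)])
    s=least_squares(g,c0,loss='soft_l1',f_scale=.0005).x
    return s
rim=P[(abs(P[:,2]-.079)<.005)]; fl=P[(abs(P[:,2]-.165)<.006)]
print(len(rim),len(fl),rim[:,2].mean(),fl[:,2].mean())
c=fit(rim,.026,.0185,np.array([.5305,-.0115]));print('rim',c)
# flange outer: boundary pixels: for each column the min v
B=np.array([fl[fl[:,3]==u][np.argmin(fl[fl[:,3]==u][:,4])] for u in np.unique(fl[:,3])])
B=np.array([atz(z,b[3],b[4]-.5,fl[:,2].mean()) for b in B if b[4]<230])
f=least_squares(lambda c:np.hypot(B[:,0]-c[0],B[:,1]-c[1])-.025,[.53,-.0105],loss='soft_l1',f_scale=.0005).x;print('flange',f,len(B))
tc=np.array([.5304,-.0101])
for n,q in(('rim',c),('fl',f)):print(n,'in tool mm',np.dot(q-tc,tx)*1e3,np.dot(q-tc,ty)*1e3)
print('right in image in tool y:',z['pose'][:2,0]@ty)
# red bar ends
for v in (208,252,555):
  print('bar',v,atz(z,220+260/2.5,120+v/2.5,.208+.006), )
go(.5305,-.0115,.180,np.pi-.4)
```

```text
971 1823 0.07877780479744115 0.1644366179968875
rim [ 0.53143172 -0.01177027]
flange [ 0.53118387 -0.01073033] 92
rim in tool mm -1.5978579717254398 -1.1406567766152496
fl in tool mm -0.9667614651929362 -0.2777391906240519
right in image in tool y: 0.9999987418086425
bar 208 [0.500664   0.00229457 0.214     ]
bar 252 [ 5.06704480e-01 -2.38341328e-04  2.14000000e-01]
bar 555 [ 0.55419788 -0.02015108  0.214     ]
t 7.97 pos [ 0.5305 -0.0103  0.2079] yaw 2.7437 zax [-0.e+00  3.e-04 -1.e+00] F [ 0.52  0.02 -0.91] M [ 0.025 -0.181  0.077] op 15.6 q [ 0.38  0.74 -0.76  1.89  0.71  0.8   0.4 ]
d [-0.008 -0.018  0.466] rv [ 0.003 -0.001  0.02 ] az for big turn 0.020042516462726312
```

>>> servo_tool([
  {"dx":-0.005,"dy":-0.007,"dz":0.1,"ax":0,"ay":0,"az":0.02,"hand":3},
  {"dx":-0.01,"dy":-0.015,"dz":0.35,"ax":0,"ay":0,"az":0.02,"hand":3},
  {"dx":-0.01,"dy":-0.015,"dz":0.6,"ax":0,"ay":0,"az":0.02,"hand":3},
  {"dx":-0.01,"dy":-0.015,"dz":0.72,"ax":0,"ay":0,"az":0.02,"hand":3},
  {"dx":-0.01,"dy":-0.015,"dz":0.75,"ax":0,"ay":0,"az":0.02,"hand":3},
  {"dx":-0.01,"dy":-0.015,"dz":0.75,"ax":0,"ay":0,"az":0.02,"hand":3},
])

```text
clock: 8.72
tool_pos: [0.5309, -0.012, 0.163]
eef_rot: [0.199, 0.98, 0.0, 0.0]
contact_force: [-0.2, -0.4, -1.3]
opening: 0.173
```

Run:
```python
from h import *
st()
snap('wrist','w4')
z=load('w4');p=z['p'][:,:,::-1]
cv2.imwrite('pics/w4c.png',cv2.resize(p[120:360,220:430],None,fx=2.5,fy=2.5,interpolation=cv2.INTER_CUBIC))
```

```text
t 8.72 pos [ 0.5309 -0.012   0.163 ] yaw 2.7402 zax [ 3.e-04  1.e-04 -1.e+00] F [-0.2  -0.43 -1.3 ] M [ 0.047 -0.18  -0.014] op 15.2 q [ 0.35  0.8  -0.7   1.93  0.79  0.71  0.33]
```

View pics/w4c.png

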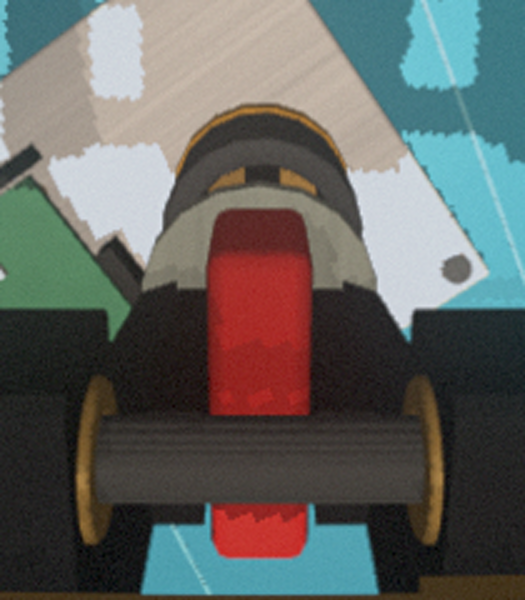

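>>> servo_tool([
  {"dx":0,"dy":0.008,"dz":0.05,"ax":0,"ay":0,"az":0,"hand":3},
  {"dx":0,"dy":0.008,"dz":0.12,"ax":0,"ay":0,"az":0,"hand":3},
  {"dx":0,"dy":0.008,"dz":0.18,"ax":0,"ay":0,"az":0,"hand":3},
  {"dx":0,"dy":0.008,"dz":0.2,"ax":0,"ay":0,"az":0,"hand":3},
  {"dx":0,"dy":0.008,"dz":0.2,"ax":0,"ay":0,"az":0,"hand":3},
])

```text
clock: 9.4
tool_pos: [0.5309, -0.0117, 0.1508]
eef_rot: [0.199, 0.98, -0.0, -0.0]
contact_force: [-0.9, -0.1, -1.8]
opening: 0.179
```

Run:
```python
from h import *
st()
```

```text
t 9.40 pos [ 0.5309 -0.0117  0.1508] yaw 2.7401 zax [-2.e-04 -1.e-04 -1.e+00] F [-0.92 -0.13 -1.84] M [-0.017 -0.107  0.047] op 15.8 q [ 0.33  0.82 -0.68  1.93  0.81  0.69  0.31]
```

>>> servo_tool([
  {"dx":0,"dy":0,"dz":0.03,"ax":0,"ay":0,"az":0,"hand":3},
  {"dx":0,"dy":0,"dz":0.07,"ax":0,"ay":0,"az":0,"hand":3},
  {"dx":0,"dy":0,"dz":0.11,"ax":0,"ay":0,"az":0,"hand":3},
  {"dx":0,"dy":0,"dz":0.13,"ax":0,"ay":0,"az":0,"hand":3},
  {"dx":0,"dy":0,"dz":0.13,"ax":0,"ay":0,"az":0,"hand":3},
])

```text
clock: 10.02
tool_pos: [0.5309, -0.0117, 0.143]
eef_rot: [0.199, 0.98, -0.0, -0.0]
contact_force: [-0.3, -0.1, -1.9]
opening: 0.172
```

Run:
```python
from h import *
st()
```

```text
t 10.03 pos [ 0.5309 -0.0117  0.143 ] yaw 2.7400 zax [-1.e-04 -1.e-04 -1.e+00] F [-0.27 -0.11 -1.92] M [ 0.033 -0.122  0.023] op 15.1 q [ 0.33  0.83 -0.67  1.94  0.83  0.67  0.3 ]
```

Shank is in the bore with no contact (tip about 0.065). Next is down to spindle height in small steps.

>>> servo_tool([
  {"dx":0,"dy":0,"dz":0.03,"ax":0,"ay":0,"az":0,"hand":3},
  {"dx":0,"dy":0,"dz":0.06,"ax":0,"ay":0,"az":0,"hand":3},
  {"dx":0,"dy":0,"dz":0.09,"ax":0,"ay":0,"az":0,"hand":3},
  {"dx":0,"dy":0,"dz":0.11,"ax":0,"ay":0,"az":0,"hand":3},
  {"dx":0,"dy":0,"dz":0.13,"ax":0,"ay":0,"az":0,"hand":3},
  {"dx":0,"dy":0,"dz":0.13,"ax":0,"ay":0,"az":0,"hand":3},
])

```text
clock: 10.78
tool_pos: [0.5309, -0.0118, 0.1352]
eef_rot: [0.199, 0.98, -0.0, -0.0]
contact_force: [0.3, 0.0, -1.6]
opening: 0.18
```

Run:
```python
from h import *
st()
```

```text
t 10.78 pos [ 0.5309 -0.0118  0.1352] yaw 2.7400 zax [-1.e-04 -1.e-04 -1.e+00] F [ 0.31  0.03 -1.6 ] M [ 0.056 -0.121  0.019] op 15.9 q [ 0.32  0.84 -0.66  1.94  0.84  0.66  0.29]
```

>>> servo_tool([
  {"dx":0,"dy":0,"dz":0.015,"ax":0,"ay":0,"az":0,"hand":3},
  {"dx":0,"dy":0,"dz":0.03,"ax":0,"ay":0,"az":0,"hand":3},
  {"dx":0,"dy":0,"dz":0.045,"ax":0,"ay":0,"az":0,"hand":3},
  {"dx":0,"dy":0,"dz":0.06,"ax":0,"ay":0,"az":0,"hand":3},
  {"dx":0,"dy":0,"dz":0.06,"ax":0,"ay":0,"az":0,"hand":3},
])

```text
clock: 11.4
tool_pos: [0.5309, -0.0118, 0.1316]
eef_rot: [0.199, 0.98, -0.0, -0.0]
contact_force: [-0.6, 0.1, -2.7]
opening: 0.178
```

Run:
```python
from h import *
st()
```

```text
t 11.40 pos [ 0.5309 -0.0118  0.1316] yaw 2.7400 zax [-1.e-04 -1.e-04 -1.e+00] F [-0.64  0.09 -2.67] M [ 0.058 -0.187  0.024] op 15.7 q [ 0.32  0.85 -0.65  1.94  0.85  0.65  0.28]
```

>>> servo_tool([
  {"dx":0,"dy":0,"dz":0.015,"ax":0,"ay":0,"az":0,"hand":3},
  {"dx":0,"dy":0,"dz":0.03,"ax":0,"ay":0,"az":0,"hand":3},
  {"dx":0,"dy":0,"dz":0.045,"ax":0,"ay":0,"az":0,"hand":3},
  {"dx":0,"dy":0,"dz":0.05,"ax":0,"ay":0,"az":0,"hand":3},
  {"dx":0,"dy":0,"dz":0.05,"ax":0,"ay":0,"az":0,"hand":3},
])

```text
clock: 12.02
tool_pos: [0.5309, -0.0118, 0.1287]
eef_rot: [0.199, 0.98, -0.0, -0.0]
contact_force: [0.3, 0.0, -2.3]
opening: 0.176
```

Run:
```python
from h import *
st()
```

```text
t 12.03 pos [ 0.5309 -0.0118  0.1287] yaw 2.7400 zax [-0.e+00 -1.e-04 -1.e+00] F [ 0.29  0.05 -2.3 ] M [ 0.027 -0.147 -0.009] op 15.5 q [ 0.31  0.85 -0.65  1.95  0.86  0.64  0.28]
```

>>> servo_tool([
  {"dx":0,"dy":0,"dz":0.01,"ax":0,"ay":0,"az":0,"hand":3},
  {"dx":0,"dy":0,"dz":0.02,"ax":0,"ay":0,"az":0,"hand":3},
  {"dx":0,"dy":0,"dz":0.02,"ax":0,"ay":0,"az":0,"hand":3},
])

```text
clock: 12.4
tool_pos: [0.5309, -0.0117, 0.1284]
eef_rot: [0.199, 0.98, -0.0, 0.0]
contact_force: [-2.8, -0.4, 7.4]
opening: 0.174
```

Run:
```python
from h import *
st()
```

```text
t 12.40 pos [ 0.5309 -0.0117  0.1284] yaw 2.7402 zax [ 8.e-04 -7.e-04 -1.e+00] F [-2.83 -0.44  7.38] M [-0.097  0.266  0.007] op 15.4 q [ 0.31  0.85 -0.64  1.95  0.86  0.64  0.27]
```

Run:
```python
from h import *
snap('wrist','w5');snap('scene','s5')
z=load('w5');p=z['p'][:,:,::-1]
cv2.imwrite('pics/w5c.png',cv2.resize(p[120:360,220:430],None,fx=2.5,fy=2.5,interpolation=cv2.INTER_CUBIC))
z=load('s5');p=z['p'][:,:,::-1]
c=proj(z,[.5305,-.0115,.08]);u,v=int(c[0]),int(c[1]);print(u,v)
cv2.imwrite('pics/s5c.png',cv2.resize(p[v-50:v+50,u-60:u+60],None,fx=6,fy=6,interpolation=cv2.INTER_CUBIC))
```

```text
339 187
```

View pics/w5c.png

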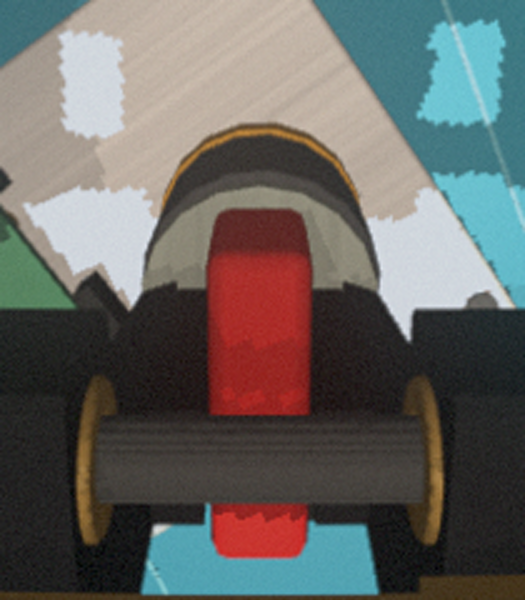

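View pics/s5c.png

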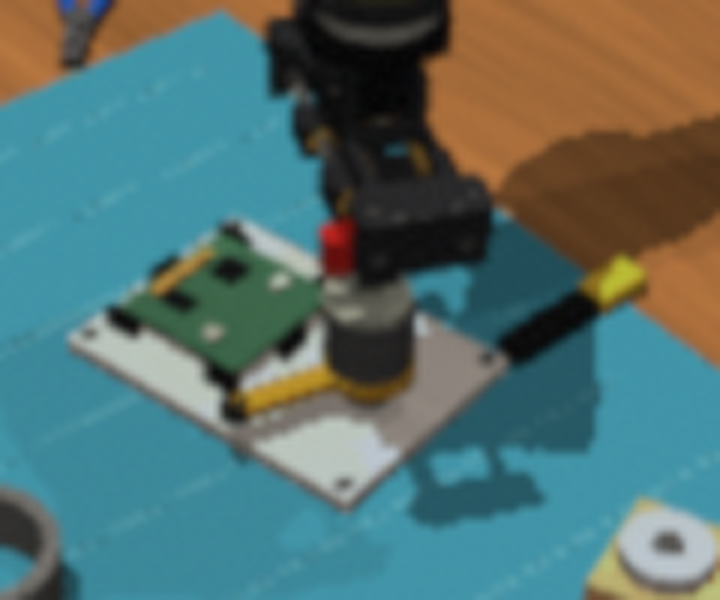

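>>> servo_tool([
  {"dx":0,"dy":0,"dz":-0.008,"ax":0,"ay":0,"az":0.3,"hand":3},
  {"dx":0,"dy":0,"dz":-0.008,"ax":0,"ay":0,"az":1.0,"hand":3},
  {"dx":0,"dy":0,"dz":-0.008,"ax":0,"ay":0,"az":1.8,"hand":3},
  {"dx":0,"dy":0,"dz":-0.008,"ax":0,"ay":0,"az":2.6,"hand":3},
  {"dx":0,"dy":0,"dz":-0.008,"ax":0,"ay":0,"az":3.4,"hand":3},
  {"dx":0,"dy":0,"dz":-0.008,"ax":0,"ay":0,"az":4.2,"hand":3},
  {"dx":0,"dy":0,"dz":-0.008,"ax":0,"ay":0,"az":5.0,"hand":3},
  {"dx":0,"dy":0,"dz":-0.008,"ax":0,"ay":0,"az":5.6,"hand":3},
  {"dx":0,"dy":0,"dz":-0.008,"ax":0,"ay":0,"az":6.0,"hand":3},
  {"dx":0,"dy":0,"dz":-0.008,"ax":0,"ay":0,"az":6.0,"hand":3},
])

```text
clock: 13.75
tool_pos: [0.5313, -0.0116, 0.1284]
eef_rot: [0.492, 0.87, 0.0, 0.0]
contact_force: [-0.2, -0.6, 5.5]
opening: 0.176
```

Run:
```python
from h import *
st()
snap('wrist','w6');snap('top','t6');snap('scene','s6')
z=load('s6');p=z['p'][:,:,::-1]
cv2.imwrite('pics/s6c.png',cv2.resize(p[137:237,279:399],None,fx=6,fy=6,interpolation=cv2.INTER_CUBIC))
```

```text
t 13.75 pos [ 0.5313 -0.0116  0.1284] yaw 2.1117 zax [ 1.e-03 -2.e-04 -1.e+00] F [-0.25 -0.57  5.48] M [-0.11   0.088  0.018] op 15.5 q [ 0.22  0.82 -0.48  1.95  0.71  0.55 -0.21]
```

View pics/w6.png

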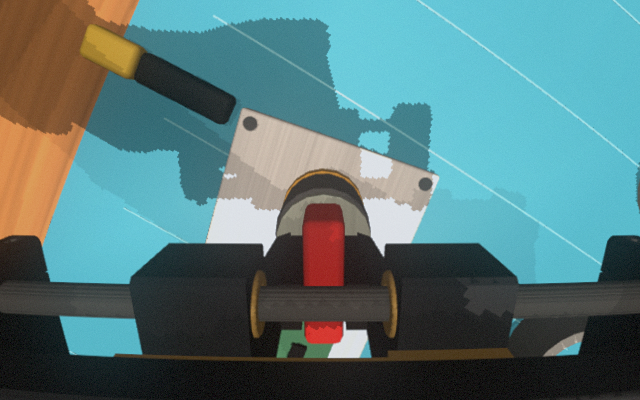

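View pics/s6c.png

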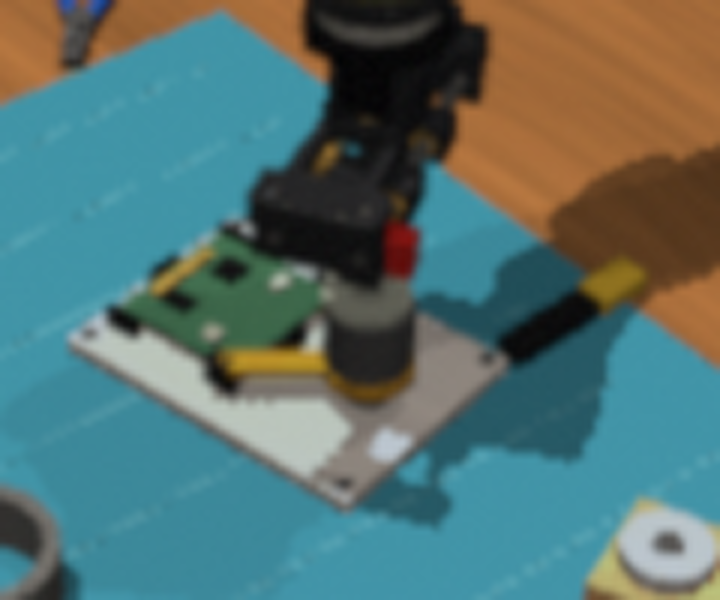

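>>> servo_tool([
  {"dx":0,"dy":0,"dz":0,"ax":0,"ay":0,"az":0.3,"hand":3},
  {"dx":0,"dy":0,"dz":0,"ax":0,"ay":0,"az":1.0,"hand":3},
  {"dx":0,"dy":0,"dz":0,"ax":0,"ay":0,"az":1.8,"hand":3},
  {"dx":0,"dy":0,"dz":0,"ax":0,"ay":0,"az":2.6,"hand":3},
  {"dx":0,"dy":0,"dz":0,"ax":0,"ay":0,"az":3.4,"hand":3},
  {"dx":0,"dy":0,"dz":0,"ax":0,"ay":0,"az":4.2,"hand":3},
  {"dx":0,"dy":0,"dz":0,"ax":0,"ay":0,"az":4.8,"hand":3},
  {"dx":0,"dy":0,"dz":0,"ax":0,"ay":0,"az":5.2,"hand":3},
  {"dx":0,"dy":0,"dz":0,"ax":0,"ay":0,"az":5.4,"hand":3},
  {"dx":0,"dy":0,"dz":0,"ax":0,"ay":0,"az":5.4,"hand":3},
])

```text
clock: 15.15
tool_pos: [0.531, -0.0119, 0.1284]
eef_rot: [0.716, 0.699, -0.0, 0.0]
contact_force: [-1.7, -1.4, 7.2]
opening: 0.179
```

Run:
```python
from h import *
st()
snap('scene','s7')
z=load('s7');p=z['p'][:,:,::-1]
cv2.imwrite('pics/s7c.png',cv2.resize(p[137:237,279:399],None,fx=6,fy=6,interpolation=cv2.INTER_CUBIC))
c=np.array([.5309,-.0117]);
t=atz(load('s6'),279+220/6,137+360/6,.038)[:2]-c;print('arm s6',np.arctan2(t[1],t[0]),np.linalg.norm(t))
S=c+.083*np.array([np.cos(-1.369),np.sin(-1.369)]);q=proj(z,[*S,.038]);print('stop in crop',(q-[279,137])*6)
```

```text
t 15.15 pos [ 0.531  -0.0119  0.1284] yaw 1.5467 zax [ 4.e-04 -5.e-04 -1.e+00] F [-1.73 -1.41  7.19] M [-0.207  0.22   0.127] op 15.7 q [ 0.13  0.79 -0.33  1.96  0.53  0.48 -0.61]
arm s6 -0.6434111896010329 0.08026458248346202
stop in crop [251.39837831 295.61584492]
```

View pics/s7c.png

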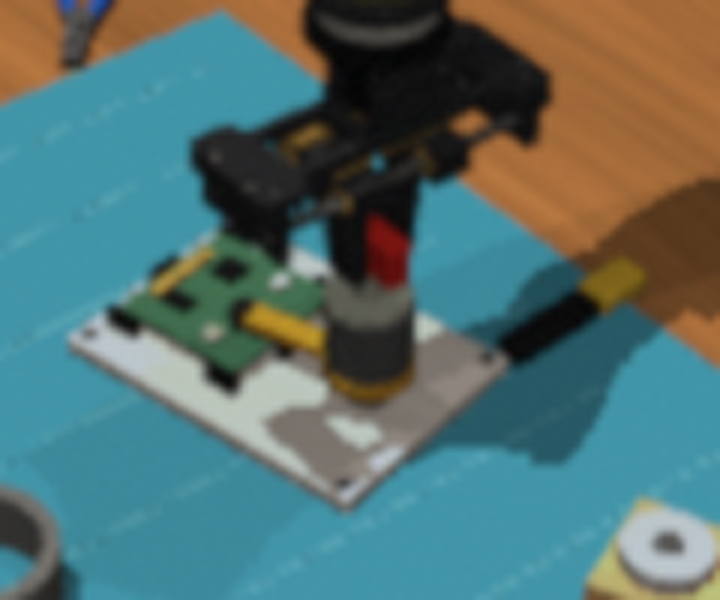

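>>> servo_tool([
  {"dx":0,"dy":0,"dz":0,"ax":0,"ay":0,"az":0.4,"hand":3},
  {"dx":0,"dy":0,"dz":0,"ax":0,"ay":0,"az":0.8,"hand":3},
  {"dx":0,"dy":0,"dz":0,"ax":0,"ay":0,"az":1.2,"hand":3},
  {"dx":0,"dy":0,"dz":0,"ax":0,"ay":0,"az":1.5,"hand":3},
  {"dx":0,"dy":0,"dz":0,"ax":0,"ay":0,"az":1.8,"hand":3},
])

```text
clock: 15.82
tool_pos: [0.5309, -0.0119, 0.1284]
eef_rot: [0.778, 0.628, -0.0, 0.0]
contact_force: [-1.8, -1.0, 7.4]
opening: 0.179
```

Run:
```python
from h import *
st()
snap('scene','s8')
z=load('s8');p=z['p'][:,:,::-1]
cv2.imwrite('pics/s8c.png',cv2.resize(p[137:237,279:399],None,fx=6,fy=6,interpolation=cv2.INTER_CUBIC))
```

```text
t 15.82 pos [ 0.5309 -0.0119  0.1284] yaw 1.3588 zax [ 2.e-04 -6.e-04 -1.e+00] F [-1.79 -0.99  7.37] M [-0.268  0.259  0.547] op 15.8 q [ 0.11  0.79 -0.28  1.96  0.47  0.46 -0.73]
```

View pics/s8c.png

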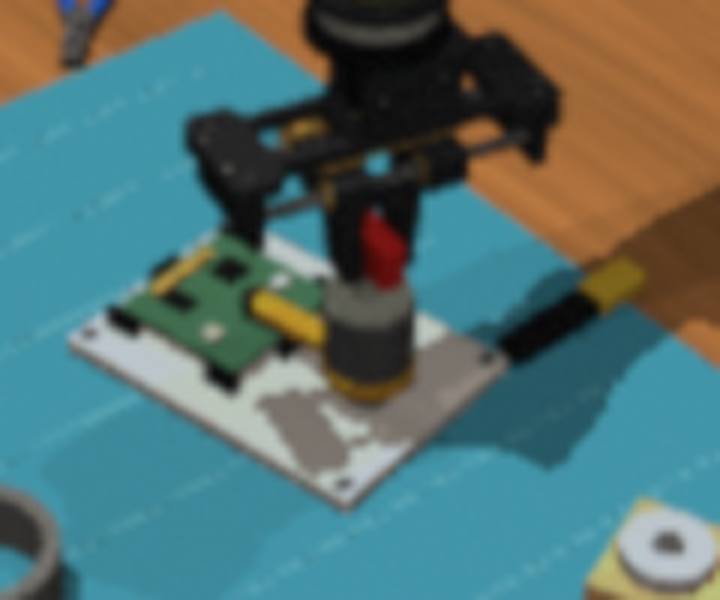

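>>> servo_tool([
  {"dx":0,"dy":0,"dz":0,"ax":0,"ay":0,"az":0,"hand":3},
  {"dx":0,"dy":0,"dz":-0.006,"ax":0,"ay":0,"az":-0.2,"hand":3},
  {"dx":0,"dy":0,"dz":-0.01,"ax":0,"ay":0,"az":-0.3,"hand":3},
  {"dx":0,"dy":0,"dz":-0.01,"ax":0,"ay":0,"az":-0.3,"hand":3},
], newtons=20)

```text
clock: 16.38
tool_pos: [0.5308, -0.0119, 0.1284]
eef_rot: [0.768, 0.64, -0.0, -0.0]
contact_force: [-0.1, -0.6, 0.4]
opening: 0.182
```

Run:
```python
from h import *
st()
```

```text
t 16.38 pos [ 0.5308 -0.0119  0.1284] yaw 1.3891 zax [-3.e-04 -1.e-04 -1.e+00] F [-0.09 -0.59  0.45] M [-0.264 -0.036  0.158] op 16.0 q [ 0.11  0.79 -0.29  1.96  0.48  0.46 -0.71]
```

Unloaded, so I can release and retreat straight up.

>>> servo_tool([
  {"dx":0,"dy":0,"dz":0,"ax":0,"ay":0,"az":0,"hand":20},
  {"dx":0,"dy":0,"dz":0,"ax":0,"ay":0,"az":0,"hand":30},
  {"dx":0,"dy":0,"dz":0,"ax":0,"ay":0,"az":0,"hand":40},
  {"dx":0,"dy":0,"dz":0,"ax":0,"ay":0,"az":0,"hand":45},
  {"dx":0,"dy":0,"dz":-0.1,"ax":0,"ay":0,"az":0,"hand":45},
  {"dx":0,"dy":0,"dz":-0.5,"ax":0,"ay":0,"az":0,"hand":45},
  {"dx":0,"dy":0,"dz":-1.0,"ax":0,"ay":0,"az":0,"hand":45},
  {"dx":0,"dy":0,"dz":-1.6,"ax":0,"ay":0,"az":0,"hand":45},
  {"dx":0,"dy":0,"dz":-2.1,"ax":0,"ay":0,"az":0,"hand":45},
  {"dx":0,"dy":0,"dz":-2.4,"ax":0,"ay":0,"az":0,"hand":45},
])

```text
clock: 17.62
tool_pos: [0.5313, -0.0117, 0.2747]
eef_rot: [0.768, 0.64, 0.001, 0.001]
contact_force: [-0.2, 0.2, 0.5]
opening: 0.512
```

>>> servo_tool([
  {"dx":-0.8,"dy":0,"dz":0,"ax":0,"ay":0,"az":0,"hand":60},
  {"dx":-1.6,"dy":0,"dz":0,"ax":0,"ay":0,"az":0,"hand":60},
  {"dx":-2.4,"dy":0,"dz":0,"ax":0,"ay":0,"az":0,"hand":60},
  {"dx":-2.7,"dy":0,"dz":0,"ax":0,"ay":0,"az":0,"hand":60},
  {"dx":-2.7,"dy":0,"dz":0,"ax":0,"ay":0,"az":0,"hand":60},
])

```text
clock: 18.25
tool_pos: [0.5015, -0.1716, 0.2727]
eef_rot: [0.769, 0.639, 0.0, 0.0]
contact_force: [-0.1, 0.1, -0.9]
opening: 0.684
```

Run:
```python
from h import *
st()
snap('scene','s9');snap('top','t9');snap('wrist','w9')
z=load('s9');p=z['p'][:,:,::-1]
a=cv2.resize(p[137:237,279:399],None,fx=5,fy=5,interpolation=cv2.INTER_CUBIC)
cv2.imwrite('pics/s9c.png',a)
z=load('t9');p=z['p'][:,:,::-1]
cv2.imwrite('pics/t9c.png',cv2.resize(p[180:265,285:390],None,fx=7,fy=7,interpolation=cv2.INTER_CUBIC))
```

```text
t 18.25 pos [ 0.5015 -0.1716  0.2727] yaw 1.3870 zax [ 3.e-04  2.e-04 -1.e+00] F [-0.11  0.15 -0.88] M [ 0.05  -0.066 -0.041] op 60.2 q [ 0.53  0.58 -0.46  1.83  0.34  0.81 -0.29]
```

View pics/s9c.png

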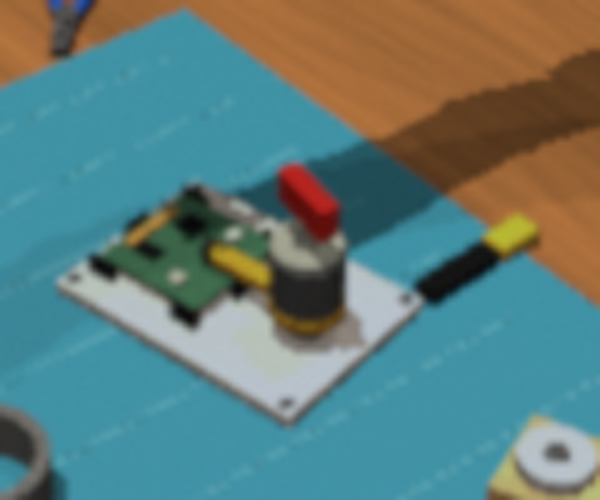

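View pics/t9c.png

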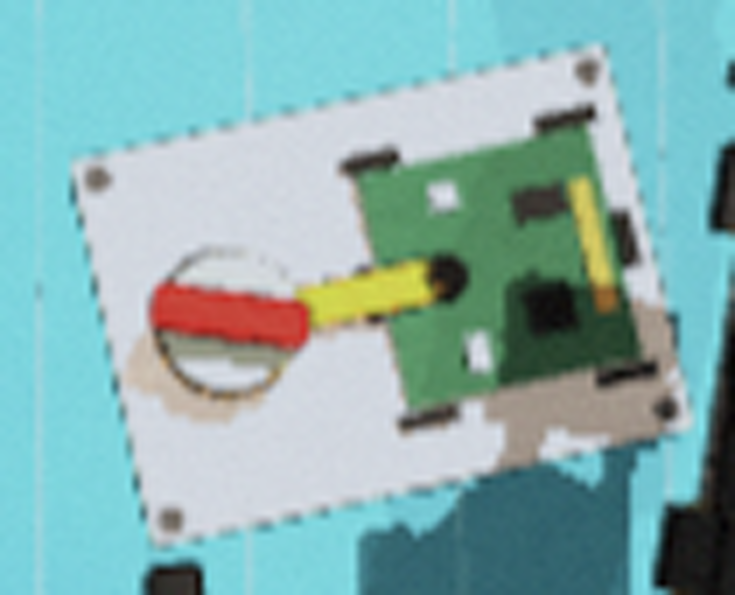

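View pics/t9.png

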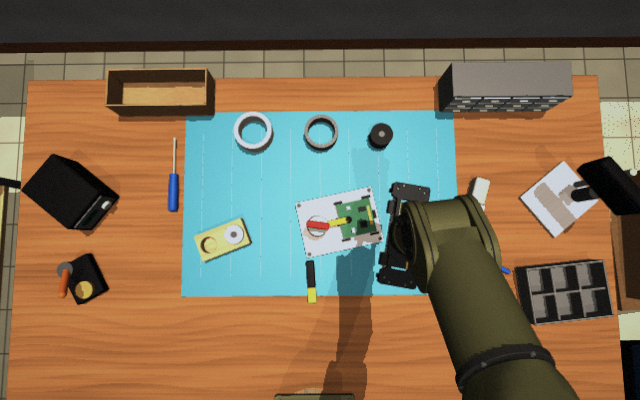

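View pics/w9.png

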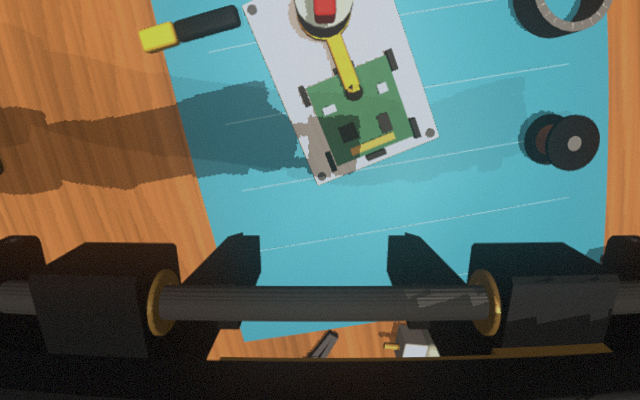

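Run:
```python
from h import *
z=load('t9')
B=lambda u,v,h:atz(z,285+(u+.5)/7-.5,180+(v+.5)/7-.5,h)
c=np.array([.5305,-.0116]);t=B(449,277,.038)[:2]
f=np.array([-np.cos(1.773),-np.sin(1.773)])
print('tip',t,'ang',np.arctan2(*(t-c)[::-1]),'stop dir',1.773-np.pi,'stop',c+.083*f)
a,b=B(320,308,.038)[:2],B(430,280,.038)[:2];print('arm axis',np.arctan2(*(b-a)[::-1]))
print('bar top z',[round(atd(z,285+u/7,180+313/7)[2],4) for u in(170,200,230,260,290)],'flange z',[round(atd(z,285+u/7,180+v/7)[2],4) for u,v in((225,265),(230,380),(250,265))])
```

```text
tip [ 0.5475281  -0.09432747] ang -1.367797771450597 stop dir -1.3685926535897932 stop [ 0.54716877 -0.09290899]
arm axis -1.3307486980925918
bar top z [np.float64(0.1324), np.float64(0.1339), np.float64(0.1362), np.float64(0.1371), np.float64(0.1333)] flange z [np.float64(0.086), np.float64(0.087), np.float64(0.0862)]
```

The arm tip is within 1.5 mm of the stop point, and the flange and handle are at home height and level. I'm handing the job in.

Run:
```python
from h import *
print(r.finish_job())
```

```text
the job is handed in; nothing more can be done
None
```

I took the key out of the block, set it home in the collar, and turned it clockwise until the yellow arm reached its stop over the board. I then released it and handed the job in at about 18 s of the 72 s allowed.

- **Finding the slot:** It was visible in the top and wrist pictures, so I lined the tongue up with it first. The tongue dropped straight in, with no searching turn and no spring push felt. The top picture put the slot at −0.29 rad and the wrist picture's depth at −0.40; I used −0.40.
- **Forces before home:** I felt about 9 N, and only as the flange met the rim, against the 18 N limit.
- **Turning:** The key turned about 1.38 rad. At the stop the twist rose to about 0.55 N m, around where the clutch slips. I then eased it back slightly before letting go.
- **Last checks:**
  - The flange top measures about 0.086 m, which matches the home height, and the key stands upright.
  - The arm tip is within 1.5 mm of the stop point. Tip and collar together give −1.368 rad against −1.369 expected; a rougher reading along the arm's edge gave −1.33.
  - In the last pictures the board and the other things I could see had not moved. The robot's arm hid part of the pliers and gearmotor in the top view, so I did not check those two fully.
  - The gripper is clear of everything.

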